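# Bring the next guide roller to the mouth of its storage tube

### The arm

A 6-joint arm with a two-finger parallel gripper is mounted at the origin on the work surface. World frame = base frame: x ahead of the robot, y to its left, z up, the work surface at z = 0. Lengths are in mm, angles in rad, forces in N, time in s.
With the tool pointing down it reaches from about 300 to 775 mm from the base axis. Payload 14.6 kg.
Tool frame: the origin (TCP) lies on the centre line of the jaws, within the pads' length; the fingertips stand 8 mm ahead of it and the grasp point (between the pads) lies 11 mm behind it; z points along the fingers, y is the direction in which the jaws open and shut (so a half turn about z gives the same grasp; the last joint's range is limited). The gripper opens to 94 mm and grips with 3 to 60 N. Pads are 16 mm wide; open, the fingers measure 119 mm over their backs; the gripper's body (75 mm by 177 mm) begins 78 mm behind the grasp point.
Start: joints at [-1.209, 0.3, 1.521, -0, 1.321, -0.067], TCP at [228.671, -500.199, 213.446] pointing down, gripper open.
Joint ranges: [-3.03, 3.03], [-0.79, 2.21], [0.23, 2.52], [-1.04, 4.18], [0, 3.07], [-2.55, 2.55]. Speed limits (rad/s): [2.22, 2.22, 2.57, 3.14, 3.14, 3.14].

### API

Orientations are given as [roll, pitch, yaw] about the fixed x, y, z axes, in that order (R = Rz(yaw) Ry(pitch) Rx(roll)).
In Python, from cell import read_state, cams, manip gives the robot as it stands.
- The arm moves only by the shell command python3 -m handwheel 'ROWS' [OPENING] [FORCE]. ROWS is JSON, a list of rows, each a list of 4 numbers: the shift along the tool's x, y, z in m, then the turn about the tool's z in degrees. In form: [[dx, dy, dz, turn], ...]. A call has 1 to 5 rows; each row is the pose to reach, as a shift and turn from the pose measured when the call began, along the tool's axes at that moment; what a row does not reach only later rows make up. A row lasts 1/8 s, in which the tool goes at most 62.5 mm and 10.7 degrees, less where a joint would pass 70% of its speed; a pose out of reach is approached as far as the arm can. A call with a gripper value outside its range is refused whole. OPENING is the closure, from 0 (fully open) to 1 (shut), set as the call begins (- or left out, the last holds). The fingers move at their own pace and stop on an object; FORCE is the grip in N (left out, the last holds). Time passes only in rows, so rows that repeat a pose let the fingers close. It gives the time, the measured TCP pose, the force and the opening at its end, in the units of the state.
- read_state(): the state, without advancing time (a new reading comes with each control period).
- cams.camera(name): name is "scene" or "top" or "wrist"; returns the picture (420x560x3 uint8, red, green, blue); there is no depth.
- cams.get_calibration(name): a dict with "vertical_fov" (degrees; the focal length in pixels is half the picture's height over the tangent of half this angle, whatever the lens; pixels are square), "cx", "cy" (the principal point, pixels), "R" (3x3) and "t" (3): a world point X has camera coordinates R X + t. Camera axes: x right, y down, z forward; pixel columns grow to the right and rows downward; lengths in mm; the calibration is good to about 2 mm. A picture is of the moment at which its call begins: read the wrist's pose just before it. get_calibration takes no time and is no camera call; for the wrist camera it gives the pose at the moment of the call.
- manip.sign_off(): hands the job in, once; it reports no verdict.
The state is a dict: "clock": time; "joints": joint angles; "qd": joint speeds; "effort": joint torques, N m; "eef_pos": TCP position; "eef_rot": TCP orientation; "wrist_force": force on the tool from outside, world axes, zero at the start; "moment": the same for the moment, N m; "finger_gap": finger opening in mm.
Only numpy, scipy, OpenCV 4.12 (cv2) and the standard library are available. Lean on these libraries where they do the work, as an engineer would, in place of code of your own. Each camera call takes 0.05 s, during which the arm holds its last target. There are 200 camera calls.

### The job

Take the clear square tube that stands on the bench, lay it in the sloping rest with its mouth up the slope and let go; then take it again from above, lift it clear and tip its mouth downwards, little by little, just until the front roller slides out past the rim: it must stick out 5 to 30 mm and not fall out. Lay the tube level in the two-saddle rest with its mouth hanging over the end that has the shorter saddle, the roller still sticking out by 5 to 30 mm and the other roller still inside, and let go. Leave the bottle, tape roll, film can and beaker where they stand.

Things in the scene. Friction and masses are not known exactly. Their poses are not given: they have to be found in the camera images.
- tube: Clear plastic square tube, 44 x 44 mm outside, 190 mm long, walls 3 mm, one end open, the other closed by a grey foot (5 mm thick). Starts standing upright, mouth up, two rollers inside. Origin: centre of the closed end's outer face; z along the tube towards the open mouth; x and y normal to its flat sides. 0.12 kg empty, about 0.3 kg with its rollers, whose centres start 40 and 110 mm up.
- tube_mouth (a point): Centre of the tube's open mouth, 190 mm from its closed end along its z.
- roller_front_center (a point): Centre of the front roller (nearer the mouth): black plastic, two thin steel bands, 34 mm diameter, 70 mm long, loose in the tube, about 0.1 kg. Its face is flush with the rim when its centre is 155 mm from the closed end. Both rollers start to slide when the mouth points between about 14 and 26 degrees below level, run on if it stays there, and stop if it is brought some degrees nearer level.
- roller_rear_center (a point): Centre of the rear roller, the same as the front one, behind it at the closed end (40 mm from it at the start).
- lean_rest: Sloping rest, grey painted metal, fixed to the bench; foot 190 mm x 70 mm. Origin: on the centre line of its underside, 60 mm from the end over which the tube's mouth hangs; x runs horizontally towards that end.
- lean_seat: Seat of the sloping rest: board 110 mm long, 68 wide, at 30 degrees to the horizontal, a stop at its low end, cheeks 52 mm apart, 12 mm high, beside its first 72 mm; the tube overhangs its top. z up the slope, x into the board. Origin (45 mm above the bench): where the tube's origin lies when the tube lies on the board against the stop, its z along this z. Board surface at x = 22 mm.
- level_rest: Two-saddle rest, grey painted metal, fixed to the bench; foot 190 mm x 70 mm. Origin: centre of its underside; x runs horizontally towards the side where the tube's mouth goes, which is the end with the shorter saddle and is where the mouth overhangs.
- level_seat: Seat of the level rest: two saddles, floors 44 mm above the bench, cheeks 52 mm apart, 12 mm high, at 20 to 60 and 145 to 171 mm along z; fingers fit in the gap between. z level towards the mouth's end, x down. Origin (66 mm above the bench): where the tube's origin lies when laid properly, its z along this z. No end stop: 15 mm either way along z is good.
- bottle: Bystander: small white bottle, 44 mm diameter, 120 mm high, standing. Origin: centre of its underside.
- tape_roll: Bystander: roll of white tape, 60 mm diameter, 48 mm high, lying flat. Origin: centre of its underside.
- film_can: Bystander: small round aluminium film can, 66 mm diameter, 35 mm high. Origin: centre of its underside.
- beaker: Bystander: grey plastic beaker, 60 mm diameter at the rim, 85 mm high, standing. Origin: centre of its underside.
Things that resemble listed ones, but are neither listed nor needed, are in the scene too. Leave any pink or red look-alike of the part that bears roller_front_center alone.

How it is judged (in metres and radians):
On the way, in this order (a step that is already met when the one before it is completed fails the run):
1. the tube lies in the sloping rest, mouth up the slope, both rollers inside, let go (x of tube in the frame of lean_seat between -0.008 and 0.008 m and y of tube in the frame of lean_seat between -0.008 and 0.008 m and z of tube in the frame of lean_seat between -0.008 and 0.025 m and angle between the z axis of tube and the z axis of lean_seat, either way round below 0.1 rad and contact force between the fingers and tube below 0.1 N and z of roller_front_center in the frame of tube below 0.15 m), for 0.2 s.
2. the tube, held in the fingers, has its mouth tipped more than 3 degrees below level (contact force between the fingers and tube above 0.5 N and angle between tube's own z axis and vertical above 1.625 rad), for 0.05 s.
3. in the held tube the front roller sticks 4 to 33 mm out of the mouth, the rear roller still inside (contact force between the fingers and tube above 0.5 N and z of roller_front_center in the frame of tube between 0.159 and 0.188 m and z of roller_rear_center in the frame of tube below 0.15 m), for 0.2 s.
At the end, for the whole second after the job is handed in: Tube at rest, let go, in the two-saddle rest: closed end within 22 mm of the seat origin along it, 8 mm across and in height, aligned within 0.10 rad, mouth at the end with the shorter saddle; front roller sticking out 4 to 33 mm, rear roller's centre under 150 mm from the closed end (x of tube in the frame of level_seat between -0.008 and 0.008 m and y of tube in the frame of level_seat between -0.008 and 0.008 m and z of tube in the frame of level_seat between -0.022 and 0.022 m and angle between the z axis of tube and the z axis of level_seat, either way round below 0.1 rad and z of roller_front_center in the frame of tube between 0.159 and 0.188 m and z of roller_rear_center in the frame of tube below 0.15 m and contact force between the fingers and tube below 0.1 N and linear speed of tube below 0.02 m/s); the robot touches nothing.
It fails at once if the front roller runs out of the tube (more than 50 mm out) (z of roller_front_center in the frame of tube above 0.205 m).
It fails at once if a bystander is pushed more than 25 mm or tipped (distance of any of bottle, tape_roll, film_can, beaker from where it was at the start of the episode above 0.025 m or angle between any of bottle, tape_roll, film_can, beaker's own z axis and vertical above 0.4 rad).
It also fails if it takes over 72 s, if anything falls off the work surface, if the arm or the gripper's body presses on something with over 40 N, if the wrist force passes 120 N, or if a joint passes its speed limit or range.

## Working session

There is one attempt and no reset: what is moved stays moved. The work goes in short steps, Python scripts to look and compute and a shell command to move; the robot and the scene stay as the last step left them, time stands still between calls to the robot, and variables do not carry over. Pictures are saved under pics/ and viewed, about 8 in all and at most 12, crops included, and the job is handed in when it is done.

```bash
ls; mkdir -p pics; python3 - <<'E'
from cell import read_state,cams,manip
import cv2
print(read_state())
for n in("scene","top"):
    im=cams.camera(n); cv2.imwrite(f"pics/{n}0.png",im[:,:,::-1]); 
    print(n,cams.get_calibration(n))
a=cv2.imread("pics/scene0.png");b=cv2.imread("pics/top0.png")
E
```

```text
pics
{'clock': 0.0, 'joints': array([-1.20859293e+00,  3.00477114e-01,  1.52161760e+00, -2.08868810e-05,
        1.32068491e+00, -6.66314516e-02]), 'qd': array([-0.00056727,  0.00101251, -0.00118952,  0.00030295, -0.00050041,
       -0.00036691]), 'effort': array([ 2.11798630e-05, -5.31806839e+01, -3.52738559e+01,  7.08671822e-02,
        2.43711344e-02, -1.22061506e-04]), 'eef_pos': array([ 228.57878583, -499.95983099,  212.86757749]), 'eef_rot': array([-3.14040697e+00, -5.88450413e-05,  4.28839998e-01]), 'wrist_force': array([-0.27730427, -0.74029354, -0.26986794]), 'moment': array([ 0.04836434, -0.0235198 , -0.06766349]), 'finger_gap': 93.81816529821782}
scene {'vertical_fov': 44.56925315287879, 'cx': 285.9948122207446, 'cy': 200.53522355527693, 'R': array([[-6.60257571e-01,  7.51038855e-01, -7.60510713e-04],
       [ 4.83038392e-01,  4.23875648e-01, -7.66161436e-01],
       [-5.75094646e-01, -5.06231245e-01, -6.42647707e-01]]), 't': array([ 305.2322791 , -135.6878083 , 1399.19737349])}
top {'vertical_fov': 47.1980445083342, 'cx': 274.46767325835, 'cy': 206.99887630767967, 'R': array([[ 4.11006813e-05, -9.99644701e-01,  2.66546557e-02],
       [-9.91290463e-01, -3.55097702e-03, -1.31645769e-01],
       [ 1.31693645e-01, -2.64170952e-02, -9.90938404e-01]]), 't': array([ -16.74228527,  508.89723895, 1043.44444225])}
```

View pics/scene0.png

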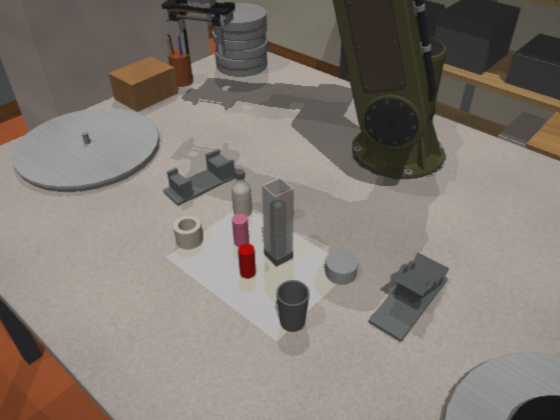

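View pics/top0.png

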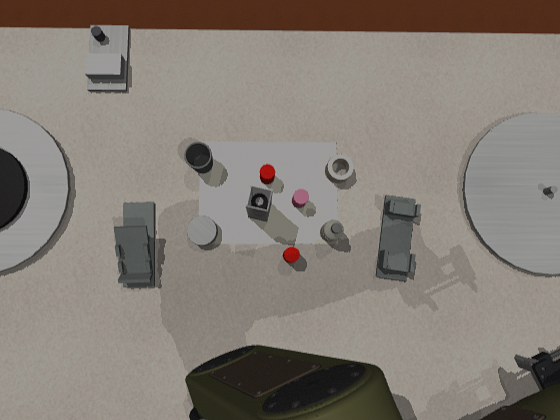

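The scene picture shows the clear tube upright at scene (278,222) and top (259,203), the lean rest at top (138,245) and the level rest at top (397,237). The other things, in top pixels, are the bottle (333,230), tape (340,168), can (203,232) and beaker (199,155). Red and pink look-alike cylinders stand at (267,173), (301,198) and (291,255). Next is one enlarged composite.

```bash
python3 - <<'E'
import cv2,numpy as np
b=cv2.imread("pics/top0.png");s=cv2.imread("pics/scene0.png")
def c(im,x,y,w,h,k): return cv2.resize(im[y:y+h,x:x+w],None,fx=k,fy=k,interpolation=cv2.INTER_CUBIC)
A=c(b,105,192,65,100,4)   #260x400
B=c(b,365,187,65,100,4)
C=c(b,227,152,65,100,4)
cv2.imwrite("pics/c1.png",np.hstack([A,B,C]))
E
```

```text
(no output)
```

View pics/c1.png

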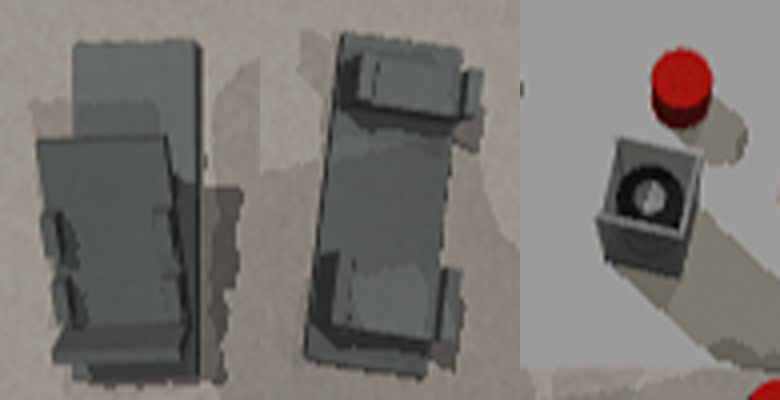

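```bash
cat > h.py <<'E'
import numpy as np
from cell import read_state,cams,manip
def ray(cal,u,v,z):
    f=210/np.tan(np.radians(cal["vertical_fov"]/2)); R=np.array(cal["R"]);t=np.array(cal["t"])
    d=R.T@np.array([(u-cal["cx"])/f,(v-cal["cy"])/f,1]); o=-R.T@t
    return o+d*(z-o[2])/d[2]
def proj(cal,X):
    f=210/np.tan(np.radians(cal["vertical_fov"]/2)); c=np.array(cal["R"])@np.array(X,float)+cal["t"]
    return np.array([cal["cx"]+f*c[0]/c[2],cal["cy"]+f*c[1]/c[2]])
E
python3 - <<'E'
from h import *
np.set_printoptions(precision=1,suppress=True)
cal=cams.get_calibration("top")
def g(name,pts,x0,y0,off,z):
    P=[ray(cal,x0+(x-off+.5)/4-.5,y0+(y+.5)/4-.5,z)[:2] for x,y in pts]
    print(name,z,np.array(P).tolist() if 0 else [p.round(1).tolist() for p in P],np.mean(P,0))
for z in(6,8):
  g("leanfoot FL FR NL NR",[(72,42),(197,42),(75,380),(198,380)],105,192,0,z)
  g("levelfoot",[(345,33),(462,47),(305,360),(422,378)],365,187,260,z)
g("board top L R",[(38,139),(164,136)],105,192,0,81)
g("tube rim",[(617,137),(703,153),(598,218),(690,235)],227,152,520,190)
g("tube foot near",[(606,262),(683,277)],227,152,520,2)
for n,u,v,z in[("bottle",333,226,120),("tape",340,168,48),("can",203,230,35),("beaker",199,155,85),("red",267,172,50),("pink",301,196,50),("red2",291,254,50)]: print(n,ray(cal,u,v,z))
E
```

```text
leanfoot FL FR NL NR 6 [[522.6, 330.3], [522.9, 259.4], [332.2, 320.7], [332.1, 252.5]] [427.4 290.7]
levelfoot 6 [[542.0, -275.3], [534.0, -343.5], [354.1, -246.7], [344.0, -313.2]] [ 443.5 -294.7]
leanfoot FL FR NL NR 8 [[522.3, 329.7], [522.6, 258.9], [332.2, 320.2], [332.2, 252.1]] [427.3 290.2]
levelfoot 8 [[541.6, -274.8], [533.7, -342.9], [354.1, -246.3], [344.0, -312.6]] [ 443.4 -294.1]
board top L R 81 [[460.2, 324.2], [461.9, 258.2]] [461.  291.2]
tube rim 190 [[529.0, 33.7], [521.4, -7.6], [489.7, 42.5], [481.6, -1.4]] [505.4  16.8]
tube foot near 2 [[489.5, 43.9], [480.9, -0.4]] [485.2  21.8]
bottle [ 458.5 -133.9  120. ]
tape [ 595.9 -162.5   48. ]
can [456.8 142.6  35. ]
beaker [614.6 148.3  85. ]
red [585.4   1.3  50. ]
pink [531.6 -74.2  50. ]
red2 [403.5 -51.5  50. ]
```

```bash
python3 -m handwheel '[[0.05,-0.04,-0.03,8],[0.1,-0.08,-0.03,16],[0.15,-0.115,-0.03,24],[0.2,-0.152,-0.03,30],[0.25,-0.19,-0.03,35]]' 0 20
python3 - <<'E'
from h import *
s=read_state(); y=s["eef_rot"][2]; d=np.array([506,17.3])-s["eef_pos"][:2]
print(np.degrees(y), d@[np.cos(y),np.sin(y)], d@[np.sin(y),-np.cos(y)],"turn",np.degrees(y)+10.5)
E
```

```text
clock: 0.72
eef_pos: [373.9, -228.0, 243.1]
eef_rot: [-3.141, 0.0, -0.186]
wrist_force: [0.7, -0.6, -0.5]
finger_gap: 94.3
-10.62976650627164 84.569707520027 -265.46168885231674 turn -0.12976650627163977
```

```bash
python3 -m handwheel '[[0.02,-0.055,0,0],[0.04,-0.11,0,0],[0.055,-0.165,0,0],[0.07,-0.22,0,0],[0.0846,-0.2655,0,0]]' 
python3 -m handwheel '[[0,0,0,0],[0,0,0.01,0]]' 
python3 - <<'E'
from h import *
import cv2
s=read_state(); y=s["eef_rot"][2]; d=np.array([506,17.3])-s["eef_pos"][:2]
print(s["eef_pos"],np.degrees(y), d@[np.cos(y),np.sin(y)], d@[np.sin(y),-np.cos(y)])
cal=cams.get_calibration("wrist");print(cal)
cv2.imwrite("pics/w1.png",cams.camera("wrist")[:,:,::-1])
E
```

```text
clock: 1.35
eef_pos: [506.5, 19.5, 243.2]
eef_rot: [-3.141, 0.001, -0.185]
wrist_force: [0.1, -0.7, 0.3]
finger_gap: 94.2
clock: 1.6
eef_pos: [506.4, 19.2, 232.9]
eef_rot: [-3.141, 0.0, -0.184]
wrist_force: [-0.6, -0.7, 0.0]
finger_gap: 93.9
[506.41215419  19.21574474 232.87876763] -10.555726566016105 -0.05423072423745009 1.9588282227299272
{'vertical_fov': 60.67266330157788, 'cx': 281.3769811184099, 'cy': 209.05364690046784, 'R': array([[-1.82222350e-01, -9.83257064e-01, -7.49597908e-04],
       [-9.52860714e-01,  1.76400944e-01,  2.46858596e-01],
       [-2.42593228e-01,  4.56974159e-02, -9.69051222e-01]]), 't': array([111.12002266, 448.4620586 , 531.34571824])}
```

View pics/w1.png

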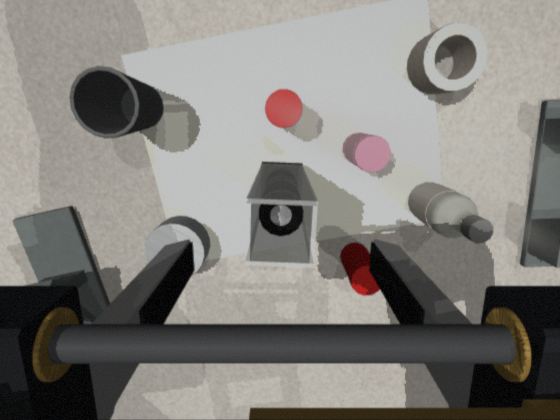

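The wrist view shows the tube's rim with corners near (248,201), (316,203), (248,262) and (315,264). The front roller's end is at (281,212), and the tube sits between the fingers.

```bash
python3 - <<'E'
from h import *
cal=cams.get_calibration("wrist")
for p in[(248,201),(316,203),(248,262),(315,264)]: print(ray(cal,*p,190).round(1))
print(np.mean([ray(cal,*p,190) for p in[(248,201),(316,203),(248,262),(315,264)]],0))
E
python3 -m handwheel '[[0,0.002,0.04,0],[0,0.002,0.08,0],[0,0.002,0.105,0],[0,0.002,0.119,0],[0,0.002,0.119,0]]'
python3 -m handwheel '[[0,0,0,0],[0,0,0,0],[0,0,0,0],[0,0,0,0],[0,0,0,0]]' 0.7 20
```

```text
[531.2  34.5 190. ]
[522.4  -6.  190. ]
[492.2  42.6 190. ]
[483.1   1.  190. ]
[507.20322487  18.03798362 190.        ]
clock: 2.28
eef_pos: [504.7, 16.3, 111.8]
eef_rot: [-3.141, 0.004, -0.186]
wrist_force: [-1.0, -0.8, -0.3]
finger_gap: 93.7
clock: 2.9
eef_pos: [504.7, 16.4, 111.9]
eef_rot: [-3.141, 0.004, -0.186]
wrist_force: [0.0, 0.1, 0.5]
finger_gap: 47.7
```

```bash
python3 -m handwheel '[[0,0,0,0],[0,0,0,0],[0,0,-0.01,0],[0,0,-0.02,0]]' 0.7 20;python3 -m handwheel '[[0,0,-0.05,0],[0,0,-0.1,0],[0,0,-0.1,0]]'
```

```text
clock: 3.4
eef_pos: [504.8, 16.4, 132.6]
eef_rot: [-3.141, 0.004, -0.186]
wrist_force: [-0.1, -0.3, -2.5]
finger_gap: 44.1
clock: 3.78
eef_pos: [506.4, 16.3, 236.8]
eef_rot: [-3.14, -0.003, -0.186]
wrist_force: [-0.3, 0.2, -3.3]
finger_gap: 43.7
```

```bash
cat >> h.py <<'E'
def go(x,y,yaw=None):
    s=read_state(); w=s["eef_rot"][2]; d=np.array([x,y])-s["eef_pos"][:2]
    print("tool shift",(d@[np.cos(w),np.sin(w)]).round(1),(d@[np.sin(w),-np.cos(w)]).round(1),"turn",None if yaw is None else round(np.degrees(w)-yaw,1),"pos",s["eef_pos"].round(1),"yaw",np.degrees(w).round(1))
E
python3 -c "
from h import *
go(396,289.5,2.2)"
```

```text
tool shift -159.1 -248.1 turn -12.9 pos [506.4  16.3 236.8] yaw -10.7
```

```bash
python3 -m handwheel '[[-0.03,-0.04,0,-4],[-0.065,-0.09,0,-8],[-0.09,-0.14,0,-12.9],[-0.12,-0.185,0,-12.9],[-0.145,-0.225,0,-12.9]]'; python3 -m handwheel '[[-0.0145,-0.025,0,0],[-0.0145,-0.025,0,0],[-0.0145,-0.025,0,0]]'; python3 - <<'E'
from h import *
import cv2
go(396,289.5,2.2)
cal=cams.get_calibration("wrist")
w=cams.camera("wrist");t=cams.camera("top")
# predicted seat/board pts
yaw=np.radians(2.2);c=np.array([427,290.7])
cv2.imwrite("pics/w2.png",w[:,:,::-1]);cv2.imwrite("pics/t2.png",t[:,:,::-1])
cv2.imwrite("pics/c2.png",np.hstack([cv2.resize(w[:,:,::-1],(480,360)),cv2.resize(t[172:312,80:205,::-1],(321,360))]))
E
```

```text
clock: 4.4
eef_pos: [404.2, 265.7, 236.0]
eef_rot: [-3.141, -0.003, 0.04]
wrist_force: [0.3, -0.5, -3.6]
finger_gap: 44.0
clock: 4.78
eef_pos: [388.8, 289.6, 235.5]
eef_rot: [3.141, -0.002, 0.04]
wrist_force: [0.2, 0.1, -3.1]
finger_gap: 44.0
tool shift 7.2 0.4 turn 0.1 pos [388.8 289.6 235.5] yaw 2.3
```

View pics/c2.png

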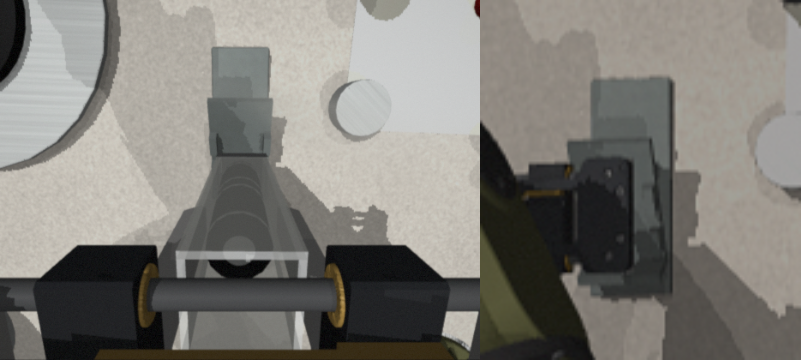

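The wrist view (scaled 6/7) shows the tube held upright over the rest. The board's top edge is at (208–272, 98) and the foot's far end at (212–269, 48).

```bash
python3 - <<'E'
from h import *
cal=cams.get_calibration("wrist");k=7/6
for p,z in[((208,98),81),((272,98),81),((212,48),6),((269,48),6),((272,107),60)]: print(p,ray(cal,p[0]*k,p[1]*k,z).round(1))
E
```

```text
(208, 98) [462.2 326.1  81. ]
(272, 98) [464.8 260.5  81. ]
(212, 48) [521.7 329.8   6. ]
(269, 48) [524.5 260.6   6. ]
(272, 107) [455.6 257.8  60. ]
```

```bash
python3 -m handwheel '[[0.009,-0.0005,0.03,0],[0.009,-0.0005,0.05,0],[0.009,-0.0005,0.06,0],[0.009,-0.0005,0.065,0]]' - 10; python3 -m handwheel '[[0,0,0.002,0],[0,0,0.004,0]]'; python3 -m handwheel '[[0.009,0,0.001,0],[0.018,0,0.001,0],[0.028,0,0.002,0],[0.038,0,0.003,0]]'
```

```text
clock: 5.38
eef_pos: [398.5, 289.9, 170.8]
eef_rot: [3.142, -0.003, 0.038]
wrist_force: [-2.2, -3.0, 11.8]
finger_gap: 44.0
clock: 5.62
eef_pos: [399.5, 290.0, 168.9]
eef_rot: [-3.141, -0.006, 0.038]
wrist_force: [-2.6, -3.4, 11.7]
finger_gap: 44.1
clock: 6.12
eef_pos: [438.3, 291.5, 166.3]
eef_rot: [-3.14, -0.006, 0.038]
wrist_force: [-1.2, 0.1, 2.6]
finger_gap: 43.7
```

```bash
python3 -m handwheel '[[0.009,0,0.006,0],[0.018,0,0.013,0],[0.0255,0,0.021,0],[0.0255,0,0.023,0]]'; python3 - <<'E'
from h import *
import cv2
t=cams.camera("scene")
cv2.imwrite("pics/s3.png",cv2.resize(t[215:345,340:480,::-1],None,fx=4,fy=4))
E
```

```text
clock: 6.62
eef_pos: [464.0, 292.2, 142.3]
eef_rot: [-3.141, -0.005, 0.037]
wrist_force: [0.3, -1.1, 0.9]
finger_gap: 44.4
```

View pics/s3.png

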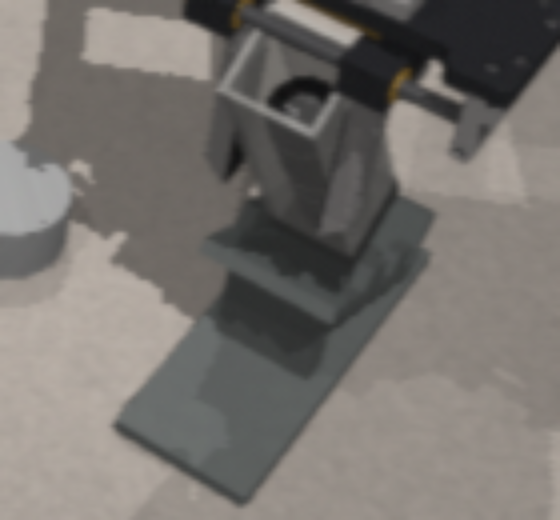

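```bash
python3 - <<'E'
from h import *
cal=cams.get_calibration("scene")
s=read_state();G=s["eef_pos"]+[0,0,11];yaw=s["eef_rot"][2]
f=np.array([np.cos(yaw),np.sin(yaw),0]);l=np.array([-np.sin(yaw),np.cos(yaw),0])
for th in(20,30,40,50,60):
  for s0 in(123,):
    t=np.radians(th);zt=f*np.sin(t)+np.array([0,0,1])*np.cos(t);xt=f*np.cos(t)-np.array([0,0,1])*np.sin(t)
    o=G-s0*zt
    P=[(o+x*22*xt+y*22*l+z*zt) for x,y,z in[(1,1,190),(1,-1,190),(-1,-1,190),(1,1,0),(1,-1,0)]]
    print(th,[((proj(cal,p)-[340,215])*4).round().astype(int).tolist() for p in P],"foot+x z,x",P[3][[0,2]].round())
E
```

```text
20 [[308, 151], [211, 102], [266, 21], [312, 339], [230, 293]] foot+x z,x [442.  30.]
30 [[293, 178], [197, 128], [251, 39], [335, 304], [253, 260]] foot+x z,x [420.  36.]
40 [[281, 206], [184, 155], [235, 61], [358, 267], [276, 224]] foot+x z,x [401.  45.]
50 [[270, 233], [174, 182], [220, 85], [380, 228], [298, 185]] foot+x z,x [383.  58.]
60 [[261, 257], [166, 206], [205, 111], [401, 187], [318, 146]] foot+x z,x [367.  73.]
```

```bash
python3 - <<'E'
from h import *
from scipy.optimize import least_squares
cal=cams.get_calibration("scene")
s=read_state();G=s["eef_pos"]+[0,0,11];yaw=s["eef_rot"][2]
f=np.array([np.cos(yaw),np.sin(yaw),0]);l=np.array([-np.sin(yaw),np.cos(yaw),0])
obs=np.array([(315,137),(218,88),(267,32),(345,255)])/4+[340,215]
def P(p):
    th,s0,dx=p;t=np.radians(th);zt=f*np.sin(t)+np.array([0,0,1])*np.cos(t);xt=f*np.cos(t)-np.array([0,0,1])*np.sin(t)
    o=G-s0*zt+dx*xt
    return [(o+x*22*xt+y*22*l+z*zt) for x,y,z in[(1,1,190),(1,-1,190),(-1,-1,190),(1,1,0)]]
r=least_squares(lambda p:(np.array([proj(cal,q) for q in P(p)])-obs).ravel(),[30,110,0])
print(r.x,r.fun.round(1),P(r.x)[3])
E
```

```text
[ 32.10575842 122.54891627 -17.51689139] [-0.7  2.4 -0.7  2.4  0.4 -6.1  3.2  2.5] [401.60789029 311.97116346  47.24897439]
```

```bash
python3 - <<'E'
from h import *
import cv2
cv2.imwrite("pics/w3.png",cams.camera("wrist")[:,:,::-1])
E
```

```text
(no output)
```

View pics/w3.png

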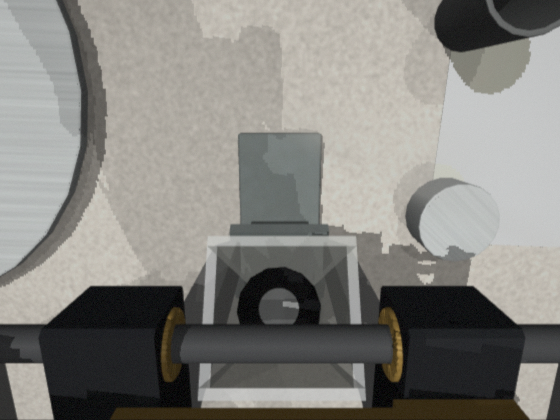

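The wrist view shows the rim's far corners at (208,238) and (357,238) and near corners at (198,404) and (366,403).

```bash
python3 - <<'E'
from h import *
from scipy.optimize import least_squares
cal=cams.get_calibration("wrist");R=np.array(cal["R"]);t0=np.array(cal["t"]);fpx=210/np.tan(np.radians(cal["vertical_fov"]/2))
s=read_state();G=s["eef_pos"]+[0,0,11];yaw=s["eef_rot"][2]
f=np.array([np.cos(yaw),np.sin(yaw),0]);l=np.array([-np.sin(yaw),np.cos(yaw),0])
obs=np.array([(208,238),(357,238),(198,404),(366,403)])
def P(p):
    th,s0,dx,dy=p;t=np.radians(th);zt=f*np.sin(t)+np.array([0,0,1])*np.cos(t);xt=f*np.cos(t)-np.array([0,0,1])*np.sin(t)
    o=G-s0*zt+dx*xt+dy*l
    return [(o+x*22*xt+y*22*l+z*zt) for x,y,z in[(1,1,190),(1,-1,190),(-1,1,190),(-1,-1,190),(1,0,0)]]
r=least_squares(lambda p:(np.array([proj(cal,q) for q in P(p)[:4]])-obs).ravel(),[30,110,0,0])
print(r.x,r.fun.round(1),np.array(P(r.x)).round(1))
E
```

```text
[ 29.75510226 119.75159747 -20.16927164  -0.45551656] [-0.3 -0.  -0.2  0.1  0.2 -0.6  0.2  0.6] [[499.3 315.2 213.8]
 [500.9 271.3 213.8]
 [461.1 313.8 235.7]
 [462.7 269.8 235.7]
 [405.8 289.7  48.9]]
```

```bash
python3 -m handwheel '[[-0.008,0,0.006,0],[-0.016,0,0.012,0],[-0.022,0,0.017,0],[-0.022,0,0.017,0]]'; python3 -m handwheel '[[0.008,0,0.002,0],[0.015,0,0.005,0],[0.021,0,0.01,0],[0.022,0,0.016,0],[0.022,0,0.022,0]]';  python3 - <<'E'
from h import *
import cv2
cv2.imwrite("pics/c4.png",np.hstack([cams.camera("wrist")[150:,100:460,::-1],cv2.resize(cams.camera("scene")[215:315,360:460,::-1],(270,270))]))
E
```

```text
clock: 7.22
eef_pos: [441.1, 291.5, 125.3]
eef_rot: [-3.141, -0.004, 0.038]
wrist_force: [0.3, -0.1, -2.7]
finger_gap: 43.7
clock: 7.85
eef_pos: [463.7, 292.4, 103.1]
eef_rot: [-3.141, -0.006, 0.038]
wrist_force: [5.5, -0.7, 4.6]
finger_gap: 43.4
```

View pics/c4.png

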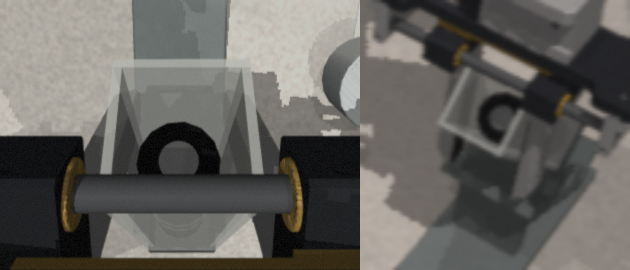

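```bash
cat >> h.py <<'E'
from scipy.optimize import least_squares
def tube(G,yaw,p):
    th,s0,dx=p[:3];t=np.radians(th);f=np.array([np.cos(yaw),np.sin(yaw),0]);l=np.array([-np.sin(yaw),np.cos(yaw),0]);k=np.array([0,0,1])
    zt=f*np.sin(t)+k*np.cos(t);xt=f*np.cos(t)-k*np.sin(t);o=G-s0*zt+dx*xt
    return lambda x,y,z:o+x*xt+y*l+z*zt
def fit(obs,p0):
    """obs: (cam,(x,y,z) in tube,(u,v)); returns theta from vertical, s0, dx"""
    s=read_state();G=s["eef_pos"]+[0,0,11];yaw=s["eef_rot"][2];C={n:cams.get_calibration(n) for n in("wrist","scene","top")}
    r=least_squares(lambda p:np.concatenate([proj(C[c],tube(G,yaw,p)(*q))-uv for c,q,uv in obs]),p0,loss="soft_l1")
    T=tube(G,yaw,r.x);print("theta,s0,dx",r.x.round(1),"res",r.fun.round(1),"origin",T(0,0,0).round(1),"mouth",T(0,0,190).round(1),"lowcorner",T(22,0,0).round(1));return r.x,T
E
python3 - <<'E'
from h import *
fit([("wrist",(22,22,190),(212,211)),("wrist",(22,-22,190),(353,212)),("scene",(22,-22,190),(389.6,260.2)),("scene",(22,22,190),(416.3,271.7)),("scene",(-22,-22,190),(403.3,242.8))],[40,120,-20])
E
```

```text
theta,s0,dx [  5.7 135.9  14.8] res [-0.3  0.4 -3.1 -0.5  0.1 -1.4 -3.2 -0.6 -0.4 -0. ] origin [464.6 292.4 -22.7] mouth [483.6 293.1 166.4] lowcorner [486.5 293.2 -24.9]
```

```bash
python3 - <<'E'
from h import *
s=read_state();G=s["eef_pos"]+[0,0,11];yaw=s["eef_rot"][2];W=cams.get_calibration("wrist");S=cams.get_calibration("scene")
for th in(30,35,40,45,50,55):
  g=lambda p:[*(proj(W,tube(G,yaw,[th,*p])(22,22,190))-(212,211)),*(proj(W,tube(G,yaw,[th,*p])(22,-22,190))-(353,212))]
  r=least_squares(g,[120,-20]);T=tube(G,yaw,[th,*r.x]);c=T(22,0,0)
  print(th,r.x.round(1),r.fun.round(1),"corner",c.round(1),"above board",(c[2]-26-(c[0]-367)*.577).round(1),
   "nearrim",proj(W,T(-22,22,190)).round(),proj(W,T(-22,-22,190)).round(),"scene",[proj(S,T(*q)).round() for q in[(22,-22,190),(22,22,190),(-22,-22,190)]])
E
```

```text
30 [123.4 -11.3] [-1.7  0.4 -1.7 -0.4] corner [411.1 290.3   1.8] above board -49.7 nearrim [202. 364.] [360. 364.] scene [array([390., 258.]), array([413., 270.]), array([403., 236.])]
35 [122.8 -17.2] [-1.7  0.4 -1.7 -0.4] corner [397.1 289.8  10.7] above board -32.7 nearrim [198. 365.] [363. 365.] scene [array([390., 258.]), array([413., 270.]), array([403., 236.])]
40 [122.6 -23. ] [-1.7  0.4 -1.7 -0.4] corner [384.  289.3  20.8] above board -15.0 nearrim [195. 365.] [366. 365.] scene [array([390., 258.]), array([413., 270.]), array([402., 235.])]
45 [123.  -28.9] [-1.7  0.4 -1.7 -0.4] corner [371.7 288.8  32. ] above board 3.2 nearrim [192. 363.] [369. 364.] scene [array([390., 258.]), array([413., 270.]), array([402., 235.])]
50 [123.8 -34.7] [-1.7  0.4 -1.7 -0.4] corner [360.6 288.4  44.2] above board 21.9 nearrim [189. 360.] [372. 361.] scene [array([390., 258.]), array([413., 270.]), array([401., 235.])]
55 [125.2 -40.5] [-1.7  0.4 -1.7 -0.4] corner [350.5 288.   57.3] above board 40.9 nearrim [185. 356.] [375. 356.] scene [array([390., 258.]), array([413., 270.]), array([400., 235.])]
```

```bash
python3 -m handwheel '[[0.001,0,0.004,0],[0.002,0,0.008,0],[0.002,0,0.01,0]]'; python3 -m handwheel '[[0,0,0,0],[0,0,0,0],[0,0,0,0],[0,0,0,0],[0,0,0,0]]' 0;python3 -m handwheel '[[0,0,0,0],[0,0,-0.05,0],[0,0,-0.1,0],[-0.05,0,-0.12,0],[-0.05,0,-0.12,0]]' ; python3 - <<'E'
from h import *
import cv2
cv2.imwrite("pics/c5.png",np.hstack([cams.camera("wrist")[0:,100:460,::-1],cv2.resize(cams.camera("scene")[215:315,360:460,::-1],(420,420))]))
E
```

```text
clock: 8.32
eef_pos: [466.7, 292.6, 93.7]
eef_rot: [-3.14, -0.008, 0.038]
wrist_force: [7.1, -0.8, 4.5]
finger_gap: 44.2
clock: 8.95
eef_pos: [466.6, 292.6, 93.6]
eef_rot: [-3.14, -0.008, 0.038]
wrist_force: [0.5, -0.5, 0.2]
finger_gap: 90.6
clock: 9.57
eef_pos: [414.5, 290.9, 215.2]
eef_rot: [-3.139, -0.011, 0.039]
wrist_force: [-0.0, 0.6, -0.4]
finger_gap: 93.5
```

View pics/c5.png

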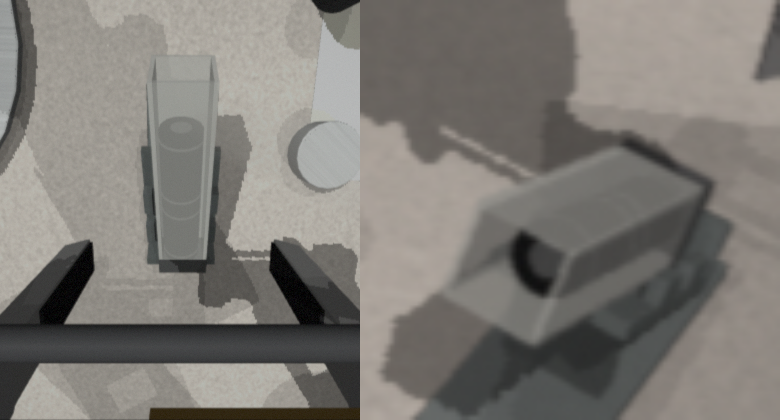

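The tube now lies in the sloping rest with its mouth up and both rollers inside. Its far rim in the wrist view is near (250–316, 57) and its foot near (258–308, 265).

```bash
python3 - <<'E'
from h import *
W=cams.get_calibration("wrist");S=cams.get_calibration("scene");yaw=np.radians(2.2)
O=np.array([356,291.5-.04*71,45.])
for d in(0,8):
  T=tube(O,yaw,[60,-d,0])
  for q in[(-22,22,190),(-22,-22,190),(22,22,190),(22,-22,190),(-22,22,0),(-22,-22,0)]: print(d,q,proj(W,T(*q)).round(),((proj(S,T(*q))-[360,215])*4.2+[360,0]).round())
E
```

```text
0 (-22, 22, 190) [244.  80.] [577. 251.]
0 (-22, -22, 190) [318.  80.] [479. 199.]
0 (22, 22, 190) [249.  52.] [535. 348.]
0 (22, -22, 190) [313.  52.] [440. 294.]
0 (-22, 22, 0) [258. 271.] [716. 182.]
0 (-22, -22, 0) [304. 271.] [631. 139.]
8 (-22, 22, 190) [243.  66.] [570. 254.]
8 (-22, -22, 190) [319.  66.] [472. 202.]
8 (22, 22, 190) [248.  40.] [528. 352.]
8 (22, -22, 190) [314.  40.] [432. 298.]
8 (-22, 22, 0) [258. 266.] [711. 184.]
8 (-22, -22, 0) [304. 266.] [625. 141.]
```

```bash
python3 -m handwheel '[[0.04,0,0,0],[0.058,0,0,0],[0.058,0,0.04,0],[0.058,0,0.08,0],[0.058,0,0.1,0]]'; python3 -m handwheel '[[0,0,0.012,0],[0,0,0.012,0]]';python3 -c "
from h import *
go(473,293.3,2.2)"
```

```text
clock: 10.3
eef_pos: [474.4, 292.2, 110.4]
eef_rot: [3.141, -0.005, 0.038]
wrist_force: [-0.0, 0.8, 1.1]
finger_gap: 93.7
clock: 10.55
eef_pos: [474.4, 291.8, 97.1]
eef_rot: [3.14, -0.003, 0.037]
wrist_force: [0.6, 0.4, 0.4]
finger_gap: 93.7
tool shift -1.3 -1.5 turn -0.1 pos [474.4 291.8  97.1] yaw 2.1
```

```bash
python3 -m handwheel '[[-0.001,-0.0015,-0.005,0],[-0.001,-0.0015,-0.005,0],[-0.001,-0.0015,-0.005,0],[-0.001,-0.0015,-0.005,0],[-0.001,-0.0015,-0.005,0]]' 0.7 20; python3 -m handwheel '[[0,0,0,0],[0,0,0,0],[0,0,0,0],[0,0,-0.01,0],[0,0,-0.03,0]]'; python3 -m handwheel '[[0.015,0,-0.015,0],[0.03,0,-0.03,0],[0.05,0,-0.03,0],[0.06,0,-0.03,0],[0.06,0,-0.03,0]]'; python3 - <<'E'
from h import *
import cv2
cv2.imwrite("pics/c6.png",np.hstack([cams.camera("wrist")[100:,100:460,::-1],cv2.resize(cams.camera("scene")[205:325,340:460,::-1],(400,320))]))
E
```

```text
clock: 11.18
eef_pos: [473.3, 293.3, 102.1]
eef_rot: [3.14, -0.003, 0.037]
wrist_force: [-0.1, -0.8, -0.4]
finger_gap: 47.4
clock: 11.8
eef_pos: [472.8, 293.1, 132.2]
eef_rot: [3.139, -0.001, 0.037]
wrist_force: [0.2, -0.1, -4.0]
finger_gap: 43.7
clock: 12.42
eef_pos: [532.8, 295.3, 161.9]
eef_rot: [3.139, -0.001, 0.037]
wrist_force: [-0.6, 0.3, -4.1]
finger_gap: 44.2
```

View pics/c6.png

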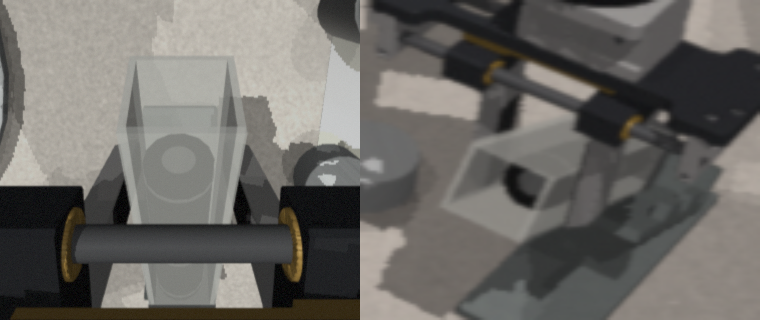

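The tube is held off the rest. In the wrist view its lower rim edge is at (227–337, 157) and its upper rim edge at (219–346, 229).

```bash
python3 - <<'E'
from h import *
import cv2
fit([("wrist",(22,22,190),(227,157)),("wrist",(22,-22,190),(337,157)),("wrist",(-22,22,190),(219,228)),("wrist",(-22,-22,190),(346,230))],[60,135,0])
im=cv2.imread("pics/c6.png")
g=cv2.cvtColor(im,cv2.COLOR_BGR2GRAY)
print(g[40:222:2,180].tolist())
E
```

```text
theta,s0,dx [ 62.4 139.   -1.1] res [ 3.  -0.1 -4.8 -0.1 -2.6  1.2  0.1 -0.8] origin [408.5 290.8 109.8] mouth [576.9 297.1 197.6] lowcorner [418.7 291.2  90.3]
[185, 186, 189, 188, 187, 187, 183, 184, 167, 165, 170, 173, 173, 174, 172, 175, 173, 173, 173, 174, 174, 174, 176, 177, 177, 176, 174, 174, 175, 176, 176, 175, 168, 148, 154, 158, 160, 158, 156, 156, 154, 155, 153, 153, 155, 157, 157, 135, 129, 131, 128, 129, 129, 138, 145, 143, 144, 145, 144, 143, 141, 143, 145, 143, 144, 142, 143, 130, 128, 129, 128, 128, 129, 129, 130, 129, 127, 129, 127, 128, 141, 137, 128, 127, 128, 126, 128, 129, 128, 128, 128]
```

```bash
cat > look.py <<'E'
from h import *
import cv2,sys
n=sys.argv[1]
w=cams.camera("wrist");cv2.imwrite(f"pics/{n}w.png",w[:,:,::-1]);t=cams.camera("scene");cv2.imwrite(f"pics/{n}s.png",t[:,:,::-1])
W=cams.get_calibration("wrist");s=read_state();G=s["eef_pos"]+[0,0,11];yaw=s["eef_rot"][2]
for th in(60,70,80,90,95,100,105):
    T=tube(G,yaw,[th,138,0]);print(th,"low,up rim rows",[round(proj(W,T(x,0,190))[1]) for x in(22,-22)],"up rim cols",[round(proj(W,T(-22,y,190))[0]) for y in(22,-22)],"roller top at s=145,190,215",[round(proj(W,T(-0,0,q))[1]) for q in(145,190,215)])
g=cv2.cvtColor(w,cv2.COLOR_RGB2GRAY)
for nm,a in(("u265-300",g[:,262:302]),("wallL",None)):
    if a is not None: print(nm,[int(x) for x in a[0:330:3].mean(1)])
E
python3 -m handwheel '[[0,0,0.015,0],[0,0,0.029,0],[0.006,0,0.038,0],[0.012,0,0.047,0],[0.012,0,0.047,0]]'; python3 look.py a
python3 -m handwheel '[[0.004,0,0.008,0],[0.008,0,0.018,0],[0.009,0,0.023,0],[0.009,0,0.023,0]]'; python3 look.py b
```

```text
clock: 13.15
eef_pos: [544.5, 295.6, 114.1]
eef_rot: [3.139, 0.0, 0.037]
wrist_force: [0.4, 0.2, -3.6]
finger_gap: 43.7
60 low,up rim rows [155, 232] up rim cols [216, 347] roller top at s=145,190,215 [261, 189, 132]
70 low,up rim rows [152, 206] up rim cols [218, 344] roller top at s=145,190,215 [259, 175, 114]
80 low,up rim rows [153, 185] up rim cols [221, 341] roller top at s=145,190,215 [258, 167, 106]
90 low,up rim rows [157, 169] up rim cols [224, 338] roller top at s=145,190,215 [257, 162, 104]
95 low,up rim rows [160, 163] up rim cols [226, 336] roller top at s=145,190,215 [256, 161, 105]
100 low,up rim rows [164, 158] up rim cols [228, 335] roller top at s=145,190,215 [256, 162, 108]
105 low,up rim rows [168, 155] up rim cols [229, 333] roller top at s=145,190,215 [256, 163, 111]
u265-300 [175, 175, 174, 174, 176, 177, 177, 177, 178, 176, 174, 166, 164, 162, 161, 160, 161, 163, 158, 157, 159, 160, 159, 159, 159, 160, 159, 158, 160, 160, 159, 157, 159, 160, 159, 159, 160, 160, 161, 160, 160, 160, 158, 159, 161, 160, 159, 161, 163, 165, 168, 167, 167, 169, 156, 160, 179, 179,
[... 919 characters left out ...]
 roller top at s=145,190,215 [256, 162, 108]
105 low,up rim rows [168, 155] up rim cols [229, 333] roller top at s=145,190,215 [256, 162, 111]
u265-300 [172, 172, 172, 171, 170, 171, 173, 173, 172, 174, 173, 172, 172, 161, 156, 153, 152, 152, 152, 153, 152, 148, 150, 152, 152, 151, 151, 151, 152, 153, 152, 152, 153, 153, 152, 151, 153, 153, 153, 153, 153, 152, 153, 153, 153, 153, 150, 150, 152, 153, 152, 152, 154, 156, 157, 158, 155, 167, 179, 179, 179, 179, 180, 143, 182, 183, 182, 182, 182, 182, 182, 182, 182, 182, 182, 182, 181, 182, 182, 181, 180, 180, 180, 179, 177, 175, 153, 139, 142, 146, 147, 147, 145, 140, 138, 138, 139, 139, 139, 139, 139, 142, 151, 143, 138, 139, 138, 138, 67, 36]
```

```bash
cat > look.py <<'E'
from h import *
import cv2,sys
n=sys.argv[1]
w=cams.camera("wrist");cv2.imwrite(f"pics/{n}w.png",w[:,:,::-1])
if len(sys.argv)>2: cv2.imwrite(f"pics/{n}s.png",cams.camera("scene")[:,:,::-1])
g=cv2.cvtColor(w,cv2.COLOR_RGB2GRAY).astype(int)
print("rows100-298/2",g[100:300:2,262:302].mean(1).astype(int).tolist())
E
python3 -m handwheel '[[0.001,0,0.006,0],[0.002,0,0.012,0],[0.003,0,0.016,0],[0.003,0,0.016,0]]'; python3 look.py c
python3 -m handwheel '[[0,0,0.003,0],[0,0,0.006,0],[0,0,0.006,0]]'; python3 look.py d
```

```text
clock: 14.35
eef_pos: [555.7, 295.8, 74.7]
eef_rot: [3.138, 0.001, 0.037]
wrist_force: [-0.1, -0.7, -2.0]
finger_gap: 43.7
rows100-298/2 [152, 152, 152, 150, 150, 152, 152, 152, 151, 151, 151, 152, 152, 151, 151, 152, 152, 152, 152, 152, 151, 150, 148, 149, 150, 151, 152, 151, 149, 149, 150, 152, 152, 152, 151, 151, 152, 152, 164, 170, 180, 181, 182, 182, 182, 180, 179, 180, 180, 180, 179, 179, 179, 179, 179, 179, 180, 180, 179, 179, 180, 179, 180, 180, 179, 179, 180, 180, 180, 179, 178, 178, 178, 178, 178, 178, 178, 177, 177, 176, 177, 175, 149, 138, 142, 145, 146, 145, 143, 138, 137, 137, 138, 138, 138, 138, 138, 138, 137, 138]
clock: 14.78
eef_pos: [555.6, 295.7, 68.5]
eef_rot: [3.138, 0.002, 0.038]
wrist_force: [1.2, -0.7, -0.1]
finger_gap: 43.7
rows100-298/2 [152, 152, 151, 150, 150, 152, 152, 152, 151, 151, 151, 152, 151, 151, 151, 152, 152, 152, 151, 151, 151, 150, 148, 149, 150, 151, 152, 151, 149, 149, 150, 150, 150, 152, 151, 149, 150, 152, 173, 180, 181, 181, 181, 181, 181, 180, 179, 179, 179, 178, 178, 179, 179, 179, 179, 179, 179, 179, 179, 179, 179, 179, 179, 179, 178, 178, 179, 179, 179, 178, 178, 177, 177, 177, 177, 177, 177, 177, 177, 177, 177, 177, 175, 148, 139, 144, 145, 144, 141, 137, 137, 137, 138, 138, 138, 138, 138, 137, 137, 139]
```

```bash
cat > look.py <<'E'
from h import *
import cv2,sys
n=sys.argv[1]
w=cams.camera("wrist");cv2.imwrite(f"pics/{n}w.png",w[:,:,::-1])
if len(sys.argv)>2: cv2.imwrite(f"pics/{n}s.png",cams.camera("scene")[:,:,::-1])
g=cv2.cvtColor(w,cv2.COLOR_RGB2GRAY).astype(int)
m=g[:310,262:302].mean(1); d=m[4:]-m[:-4]
print("rim row",int(np.argmax(d[150:230])+152),"roller rows(first drops)",[int(i+2) for i in range(80,300) if d[i]<-20 and d[i]==d[max(0,i-6):i+7].min()],"min in 60-200:",m[60:200].min().round())
E
python3 -m handwheel '[[0,0,0.002,0],[0,0,0.004,0]]'; python3 look.py e
python3 -m handwheel '[[0,0,0.002,0],[0,0,0.004,0]]'; python3 look.py f
```

```text
clock: 15.08
eef_pos: [555.6, 295.7, 64.6]
eef_rot: [3.138, 0.002, 0.038]
wrist_force: [3.1, 0.5, 1.5]
finger_gap: 43.9
rim row 173 roller rows(first drops) [267] min in 60-200: 149.0
clock: 15.38
eef_pos: [555.5, 295.7, 60.1]
eef_rot: [3.138, 0.002, 0.038]
wrist_force: [3.4, 0.7, 2.6]
finger_gap: 43.4
rim row 172 roller rows(first drops) [268] min in 60-200: 148.0
```

```bash
python3 -m handwheel '[[0,0,-0.004,0],[0,0,-0.01,0],[0,0,-0.01,0]]'; python3 look.py g s; python3 - <<'E'
import cv2,numpy as np
f=lambda n,c:cv2.imread(f"pics/{n}.png")
a=f("fw",0)[120:400,120:440];b=f("gw",0)[120:400,120:440];s=cv2.resize(f("gs",0)[215:325,320:460],(445,350))
top=np.hstack([a,b]);H=np.zeros((280+320,640,3),np.uint8);H[:280]=top;H[280:,:407]=cv2.resize(s,(407,320))
cv2.imwrite("pics/c7.png",H)
E
```

```text
clock: 15.8
eef_pos: [555.6, 295.8, 70.4]
eef_rot: [3.138, 0.002, 0.038]
wrist_force: [-0.1, 0.6, -2.7]
finger_gap: 44.2
rim row 171 roller rows(first drops) [268] min in 60-200: 147.0
```

View pics/c7.png

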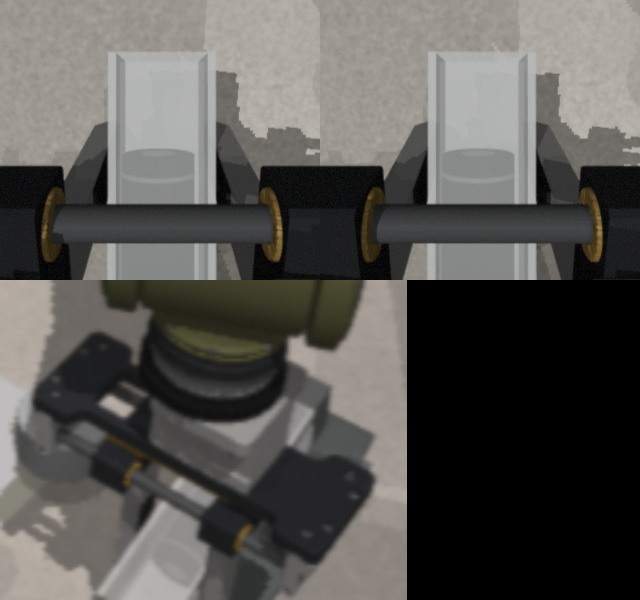

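The three-part view shows the wrist picture before and after a 10 mm lift, unchanged: rim at row 172, front roller's end at row 268. So the tilt holds when free. The sides of the top face stay parallel, which puts the mouth about 14° below level. The rollers have not moved. I'll grip harder, ease the tilt by touching the mouth to the bench, and then nudge the rollers forward with short stops.

```bash
python3 -m handwheel '[[0,0,-0.005,0],[0.01,0,-0.01,0],[0.03,0,-0.01,0],[0.05,0,-0.01,0],[0.07,0,-0.01,0]]' - 40; python3 -m handwheel '[[0,0,0.02,0],[0,0,0.035,0],[0,0,0.05,0]]'; python3 -m handwheel '[[0,0,0.003,0],[0,0,0.006,0]]';python3 look.py h
```

```text
clock: 16.52
eef_pos: [626.6, 298.3, 80.1]
eef_rot: [3.138, 0.002, 0.037]
wrist_force: [0.1, -0.5, -3.1]
finger_gap: 44.2
clock: 16.9
eef_pos: [625.7, 298.1, 28.4]
eef_rot: [3.137, 0.003, 0.038]
wrist_force: [0.1, -0.6, -3.1]
finger_gap: 43.8
clock: 17.15
eef_pos: [625.6, 298.2, 22.4]
eef_rot: [3.138, 0.003, 0.038]
wrist_force: [0.1, 0.1, -3.5]
finger_gap: 43.7
rim row 171 roller rows(first drops) [213] min in 60-200: 154.0
```

```bash
python3 look.py i;python3 look.py j
```

```text
rim row 171 roller rows(first drops) [213] min in 60-200: 154.0
rim row 171 roller rows(first drops) [213] min in 60-200: 154.0
```

```bash
python3 -m handwheel '[[0.012,0,-0.003,0],[0.026,0,-0.005,0],[0.026,0,-0.005,0]]'; python3 look.py k
```

```text
clock: 17.68
eef_pos: [652.5, 299.1, 28.3]
eef_rot: [3.138, 0.001, 0.037]
wrist_force: [0.1, -0.3, -3.3]
finger_gap: 43.6
rim row 171 roller rows(first drops) [188] min in 60-200: 140.0
```

```bash
python3 -m handwheel '[[0.013,0,-0.002,0],[0.028,0,-0.004,0],[0.028,0,-0.004,0]]'; python3 look.py l; python3 - <<'E'
import cv2
g=cv2.cvtColor(cv2.imread("pics/lw.png"),cv2.COLOR_BGR2GRAY)
print(g[100:230:3,262:302].mean(1).astype(int).tolist())
E
```

```text
clock: 18.1
eef_pos: [679.8, 300.1, 31.8]
eef_rot: [3.138, 0.002, 0.037]
wrist_force: [-0.1, 0.3, -3.2]
finger_gap: 43.9
rim row 171 roller rows(first drops) [157] min in 60-200: 26.0
[155, 155, 155, 154, 155, 157, 156, 154, 154, 154, 155, 157, 158, 157, 156, 156, 157, 158, 156, 112, 29, 28, 26, 26, 127, 153, 157, 143, 142, 142, 142, 142, 142, 142, 142, 142, 142, 141, 142, 141, 142, 142, 142, 142]
```

```bash
python3 -m handwheel '[[0,0,0.004,0],[0,0,0.008,0],[0,0,0.01,0]]'; python3 look.py m; python3 -m handwheel '[[0,0,0.002,0],[0,0,0.004,0],[0,0,0.006,0]]';python3 look.py n
```

```text
clock: 18.52
eef_pos: [678.8, 300.1, 21.0]
eef_rot: [3.137, 0.003, 0.038]
wrist_force: [-0.5, 0.8, -2.7]
finger_gap: 43.9
rim row 169 roller rows(first drops) [151, 174] min in 60-200: 26.0
clock: 18.95
eef_pos: [679.2, 300.3, 16.3]
eef_rot: [3.138, 0.002, 0.038]
wrist_force: [-8.1, -1.1, 14.8]
finger_gap: 43.4
rim row 169 roller rows(first drops) [151, 174] min in 60-200: 27.0
```

```bash
python3 - <<'E'
from h import *
import cv2
W=cams.get_calibration("wrist");s=read_state();G=s["eef_pos"]+[0,0,11];yaw=s["eef_rot"][2]
for th in(98,104):
  for s0 in(143,146):
    T=tube(G,yaw,[th,s0,0]);print(th,s0,"rim",proj(W,T(-22,0,190)).round(),"roller front top",[(p,round(proj(W,T(-12,0,190+p))[1])) for p in(5,8,10,15,20,30)])
g=cv2.cvtColor(cv2.imread("pics/nw.png"),cv2.COLOR_BGR2GRAY)
print(g[140:190,262:302].mean(1).astype(int).tolist())
print(g[172,200:360:2].tolist())
E
```

```text
98 143 rim [281. 173.] roller front top [(5, 161), (8, 154), (10, 149), (15, 137), (20, 126), (30, 102)]
98 146 rim [281. 180.] roller front top [(5, 168), (8, 161), (10, 156), (15, 145), (20, 133), (30, 109)]
104 143 rim [281. 168.] roller front top [(5, 159), (8, 152), (10, 148), (15, 137), (20, 125), (30, 103)]
104 146 rim [281. 175.] roller front top [(5, 166), (8, 159), (10, 155), (15, 143), (20, 132), (30, 110)]
[156, 156, 156, 156, 155, 156, 156, 156, 156, 156, 142, 101, 51, 34, 33, 32, 31, 30, 30, 29, 29, 28, 28, 27, 27, 26, 26, 28, 51, 104, 139, 155, 170, 168, 153, 145, 143, 143, 142, 142, 142, 142, 143, 143, 142, 142, 142, 142, 142, 143]
[155, 159, 165, 164, 164, 160, 162, 159, 156, 154, 154, 159, 158, 161, 173, 181, 182, 182, 171, 177, 178, 172, 147, 144, 158, 159, 162, 163, 165, 166, 168, 167, 159, 171, 174, 177, 178, 181, 180, 178, 176, 175, 171, 170, 170, 164, 166, 163, 163, 163, 161, 159, 155, 156, 152, 151, 144, 132, 144, 151, 151, 152, 166, 167, 178, 180, 179, 176, 162, 156, 154, 155, 156, 158, 162, 161, 160, 163, 164, 166]
```

```bash
python3 - <<'E'
from h import *
cal=cams.get_calibration("top");yaw=np.radians(-8.8);u=np.array([np.cos(yaw),np.sin(yaw)]);l=np.array([-u[1],u[0]]);c=np.array([443.5,-294.4])
for n,x,y,z in[("near sad near L",335,325,44),("near sad near R",435,340,44),("near sad far L",352,257,44),("near sad far R",438,268,44),("far sad near L",358,107,44),("far sad near R",460,122,44),("far sad far L",372,50,44),("far sad far R",465,64,44)]:
    p=ray(cal,365+(x-260+.5)/4-.5,187+(y+.5)/4-.5,z)[:2]-c; print(n,(p@u).round(1),(p@l).round(1))
go(443.5,-294.4,-8.8)
E
```

```text
near sad near L -75.2 28.4
near sad near R -74.8 -27.2
near sad far L -36.8 23.7
near sad far R -35.4 -24.3
far sad near L 46.5 30.5
far sad near R 47.1 -27.1
far sad far L 79.7 26.6
far sad far R 80.0 -26.1
tool shift -258.1 585.4 turn 11.0 pos [679.3 300.4  16.4] yaw 2.2
```

```bash
python3 -m handwheel '[[0,0,0.002,0],[0,0,0.004,0],[0,0,0.004,0]]'; python3 look.py o; python3 -m handwheel '[[0,0,-0.01,0],[0,0,-0.03,0],[0,0,-0.055,0],[0,0,-0.08,0],[0,0,-0.105,0]]';python3 -m handwheel '[[0,0,-0.025,0],[0,0,-0.05,0],[0,0,-0.07,0],[0,0,-0.08,0],[0,0,-0.084,0]]'; python3 look.py p;  python3 - <<'E'
import cv2
g=cv2.cvtColor(cv2.imread("pics/pw.png"),cv2.COLOR_BGR2GRAY)
print(g[130:200:2,262:302].mean(1).astype(int).tolist())
E
```

```text
clock: 19.38
eef_pos: [680.2, 300.9, 15.2]
eef_rot: [3.139, -0.001, 0.038]
wrist_force: [-7.1, -2.0, 13.4]
finger_gap: 43.5
rim row 170 roller rows(first drops) [152, 176] min in 60-200: 26.0
clock: 20.05
eef_pos: [680.1, 301.1, 122.2]
eef_rot: [3.139, -0.002, 0.038]
wrist_force: [-0.1, -0.1, -3.6]
finger_gap: 43.7
clock: 20.68
eef_pos: [680.0, 301.3, 206.9]
eef_rot: [3.14, -0.003, 0.038]
wrist_force: [-0.2, -0.7, -3.5]
finger_gap: 44.2
rim row 169 roller rows(first drops) [151, 175] min in 60-200: 28.0
[183, 183, 184, 185, 184, 184, 185, 186, 184, 184, 174, 67, 36, 34, 33, 31, 30, 29, 28, 40, 136, 158, 166, 150, 148, 148, 148, 148, 148, 148, 148, 147, 148, 147, 148]
```

```bash
python3 -m handwheel '[[-0.004,0.008,0,0],[-0.012,0.025,0,0],[-0.024,0.05,0,0],[-0.038,0.08,0,0],[-0.053,0.112,0,0]]'; python3 look.py q; python3 -m handwheel '[[-0.014,0.034,0,0],[-0.028,0.068,0,0],[-0.042,0.102,0,0],[-0.056,0.136,0,0],[-0.070,0.17,0,0]]'; python3 look.py r
```

```text
clock: 21.35
eef_pos: [630.2, 185.9, 206.1]
eef_rot: [3.139, -0.001, 0.038]
wrist_force: [0.7, 0.2, -2.7]
finger_gap: 43.8
rim row 165 roller rows(first drops) [148, 169] min in 60-200: 27.0
clock: 22.02
eef_pos: [564.3, 8.7, 206.5]
eef_rot: [3.138, -0.0, 0.035]
wrist_force: [0.5, 1.0, -3.0]
finger_gap: 43.8
rim row 172 roller rows(first drops) [127, 150] min in 60-200: 28.0
```

```bash
python3 - <<'E'
import cv2
for n in "qr":
  g=cv2.cvtColor(cv2.imread(f"pics/{n}w.png"),cv2.COLOR_BGR2GRAY)
  print(n,g[100:200:2,262:302].mean(1).astype(int).tolist())
E
```

```text
q [178, 178, 176, 176, 177, 178, 178, 178, 177, 177, 177, 176, 177, 176, 176, 175, 174, 174, 175, 175, 173, 167, 161, 155, 75, 37, 34, 33, 31, 30, 28, 28, 33, 114, 141, 111, 66, 143, 144, 143, 142, 143, 143, 142, 143, 143, 143, 143, 142, 143]
r [197, 196, 196, 196, 195, 195, 195, 195, 195, 195, 195, 195, 195, 185, 91, 65, 62, 59, 56, 53, 51, 48, 60, 144, 152, 94, 37, 35, 34, 32, 32, 31, 30, 29, 28, 27, 72, 152, 153, 152, 151, 151, 151, 151, 151, 152, 151, 151, 151, 151]
```

```bash
python3 -m handwheel '[[-0.001,0.006,0,0],[-0.003,0.018,0,0],[-0.006,0.036,0,1],[-0.011,0.058,0,2],[-0.017,0.082,0,3]]'; python3 -m handwheel '[[-0.007,0.025,0,1.5],[-0.014,0.05,0,3.5],[-0.021,0.075,0,5.5],[-0.028,0.1,0,7.5],[-0.034,0.122,0,8]]'; python3 look.py t; python3 -c "
from h import *
go(477.6,-299.7,-8.8)"
```

```text
clock: 22.7
eef_pos: [548.9, -78.2, 206.7]
eef_rot: [3.137, 0.0, -0.02]
wrist_force: [0.1, -0.2, -3.3]
finger_gap: 43.8
clock: 23.32
eef_pos: [512.0, -200.9, 207.2]
eef_rot: [3.137, -0.0, -0.161]
wrist_force: [-0.7, 0.3, -3.0]
finger_gap: 43.8
rim row 172 roller rows(first drops) [127, 149] min in 60-200: 27.0
tool shift -17.7 101.0 turn -0.5 pos [ 511.4 -202.9  207.2] yaw -9.3
```

```bash
python3 -m handwheel '[[-0.001,0.006,0,0],[-0.004,0.022,0,0],[-0.008,0.046,0,-0.5],[-0.013,0.07,0,-0.5],[-0.016,0.09,0,-0.5]]'; python3 -m handwheel '[[-0.0012,0.007,0,0],[-0.0018,0.011,0,0],[-0.0018,0.011,0,0]]'; python3 look.py u; python3 -c "
from h import *
go(477.6,-299.7,-8.8)
import cv2
W=cams.get_calibration('wrist');u=np.array([np.cos(np.radians(-8.8)),np.sin(np.radians(-8.8)),0]);l=np.array([-u[1],u[0],0]);c=np.array([443.5,-294.4,0])
for a in(45,75,95):
  for b in(-35,35): print(a,b,proj(W,c+a*u+b*l+np.array([0,0,6 if a==95 else 44])).round())
"
```

```text
clock: 24.0
eef_pos: [480.6, -290.2, 207.6]
eef_rot: [3.136, -0.0, -0.153]
wrist_force: [-0.7, 1.1, -3.8]
finger_gap: 44.0
clock: 24.38
eef_pos: [477.3, -300.6, 207.7]
eef_rot: [3.136, -0.0, -0.153]
wrist_force: [-0.5, -0.3, -1.6]
finger_gap: 43.7
rim row 172 roller rows(first drops) [123, 146] min in 60-200: 27.0
tool shift 0.1 -0.8 turn 0.0 pos [ 477.4 -300.4  207.7] yaw -8.8
45 -35 [316. 184.]
45 35 [242. 184.]
75 -35 [317. 152.]
75 35 [242. 152.]
95 -35 [314. 129.]
95 35 [245. 129.]
```

```bash
python3 - <<'E'
import cv2,numpy as np
g=cv2.cvtColor(cv2.imread("pics/uw.png"),cv2.COLOR_BGR2GRAY)
for r in(134,140,150,160,168): print(r,g[r-1:r+2,200:360:2].mean(0).astype(int).tolist())
print("col 250:",g[100:200:2,248:254].mean(1).astype(int).tolist())
E
```

```text
134 [169, 170, 171, 167, 171, 173, 171, 173, 176, 187, 192, 183, 174, 174, 171, 173, 173, 178, 177, 172, 168, 131, 127, 128, 126, 119, 39, 32, 33, 35, 35, 38, 39, 41, 43, 41, 43, 47, 48, 50, 52, 53, 59, 63, 64, 66, 67, 70, 73, 75, 77, 78, 83, 84, 86, 89, 89, 91, 90, 91, 92, 104, 181, 183, 183, 185, 188, 186, 186, 184, 188, 188, 188, 190, 190, 190, 191, 186, 191, 193]
140 [172, 168, 173, 174, 174, 174, 172, 173, 173, 179, 195, 168, 170, 174, 174, 169, 167, 172, 173, 175, 175, 161, 110, 113, 112, 105, 31, 27, 31, 32, 41, 46, 55, 62, 68, 71, 83, 83, 95, 98, 102, 104, 104, 104, 103, 100, 91, 89, 83, 81, 78, 74, 73, 73, 74, 78, 81, 83, 86, 90, 90, 109, 182, 183, 182, 185, 187, 183, 185, 188, 186, 187, 190, 192, 190, 189, 192, 195, 191, 190]
150 [170, 169, 172, 175, 177, 178, 173, 172, 175, 194, 197, 193, 171, 173, 174, 176, 174, 173, 169, 168, 137, 76, 58, 60, 63, 70, 36, 27, 26, 26, 24, 24, 26, 27, 31, 30, 31, 33, 33, 36, 35, 37, 39, 42, 45, 43, 44, 40, 42, 43, 45, 44, 45, 48, 50, 53, 56, 58, 63, 70, 78, 97, 185, 188, 191, 192, 189, 186, 186, 185, 184, 187, 183, 185, 184, 187, 184, 185, 
[... 282 characters left out ...]
 74, 124, 127, 163, 191, 193, 188, 185, 189, 189, 187, 191, 191, 187, 185, 186, 190, 192, 192]
168 [172, 175, 176, 175, 175, 175, 174, 173, 177, 196, 197, 199, 202, 196, 196, 196, 194, 198, 200, 186, 128, 126, 126, 125, 78, 56, 14, 18, 17, 14, 13, 21, 21, 23, 21, 22, 25, 28, 28, 28, 30, 33, 33, 33, 33, 33, 29, 30, 27, 25, 25, 26, 24, 21, 21, 21, 23, 22, 24, 23, 27, 67, 121, 124, 145, 196, 194, 194, 195, 192, 192, 198, 198, 190, 186, 189, 194, 192, 189, 187]
col 250: [193, 195, 192, 191, 189, 192, 193, 193, 196, 196, 194, 196, 194, 183, 133, 89, 90, 87, 82, 77, 76, 75, 95, 107, 87, 47, 63, 46, 42, 43, 44, 43, 42, 37, 41, 41, 82, 159, 161, 162, 165, 170, 171, 170, 169, 169, 169, 168, 169, 168]
```

```bash
python3 - <<'E'
import cv2
g=cv2.imread("pics/uw.png")
cv2.imwrite("pics/c8.png",cv2.resize(g[95:245,180:380],None,fx=4,fy=4,interpolation=cv2.INTER_CUBIC))
E
```

```text
(no output)
```

View pics/c8.png

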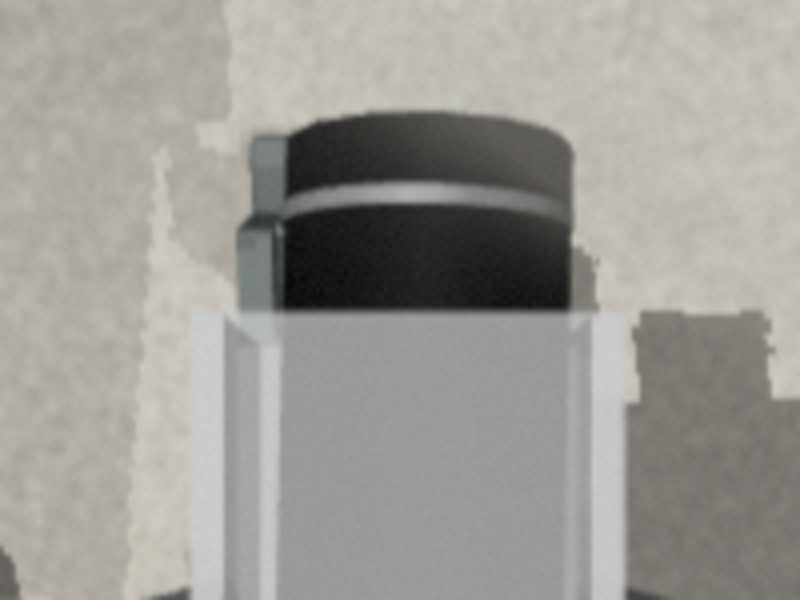

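The crop shows the front roller well out past the rim: front edge at full-picture row 123, steel band at row 143, rim at row 172. That is about 21 mm. The rest's left foot edge is at column 242.5 and its left cheek spans columns 239.5–248, so the rest lies 2 to 3 mm to the left (+y) of the tool line. I'll correct by 2.5 mm and lower.

```bash
python3 -m handwheel '[[0,-0.001,0.006,0],[0,-0.0025,0.02,0],[0,-0.0025,0.038,0],[0,-0.0025,0.056,0],[0,-0.0025,0.072,0]]'; python3 -m handwheel '[[0,0,0.016,0],[0,0,0.034,0],[0,0,0.05,0],[0,0,0.06,0],[0,0,0.066,0]]'; python3 look.py v; python3 -c "
from h import *
go(477.6,-297.5,-8.8)"
```

```text
clock: 25.05
eef_pos: [477.5, -298.1, 134.2]
eef_rot: [3.137, 0.001, -0.153]
wrist_force: [-0.2, 0.2, -3.0]
finger_gap: 44.1
clock: 25.68
eef_pos: [477.5, -298.4, 67.6]
eef_rot: [3.137, 0.001, -0.153]
wrist_force: [0.3, -0.0, -2.9]
finger_gap: 43.9
rim row 172 roller rows(first drops) [123, 146] min in 60-200: 25.0
tool shift 0.2 -0.8 turn 0.0 pos [ 477.3 -298.3   67.2] yaw -8.8
```

```bash
python3 -m handwheel '[[0,-0.0008,0.003,0],[0,-0.0008,0.006,0],[0,-0.0008,0.008,0]]'; python3 -m handwheel '[[0,0,0.002,0],[0,0,0.004,0]]'; python3 look.py x
```

```text
clock: 26.1
eef_pos: [477.5, -297.6, 59.3]
eef_rot: [3.137, 0.001, -0.153]
wrist_force: [-4.4, 1.3, 9.7]
finger_gap: 43.8
clock: 26.35
eef_pos: [477.9, -298.2, 57.2]
eef_rot: [3.136, -0.001, -0.153]
wrist_force: [-8.4, 2.8, 16.9]
finger_gap: 43.7
rim row 175 roller rows(first drops) [124, 147] min in 60-200: 26.0
```

```bash
python3 -m handwheel '[[0,0,0.002,0],[0,0,0.003,0],[0,0,0.003,0]]'; python3 look.py y; python3 -c "
import cv2
g=cv2.cvtColor(cv2.imread('pics/yw.png'),cv2.COLOR_BGR2GRAY)
print(g[158:162,190:370:2].mean(0).astype(int).tolist())
print(g[110:200:2,262:302].mean(1).astype(int).tolist())"
```

```text
clock: 26.78
eef_pos: [478.3, -298.7, 55.7]
eef_rot: [3.135, -0.003, -0.153]
wrist_force: [-7.8, 1.2, 14.9]
finger_gap: 43.9
rim row 177 roller rows(first drops) [124, 148] min in 60-200: 26.0
[164, 168, 172, 170, 167, 165, 166, 166, 165, 165, 162, 163, 166, 169, 169, 154, 99, 107, 108, 108, 107, 108, 108, 107, 109, 108, 108, 108, 99, 18, 16, 15, 17, 19, 19, 20, 20, 22, 21, 24, 24, 28, 31, 33, 35, 36, 38, 39, 36, 34, 32, 29, 29, 26, 26, 26, 23, 26, 27, 28, 28, 31, 32, 33, 33, 43, 70, 72, 80, 84, 85, 85, 84, 112, 125, 125, 125, 127, 176, 182, 184, 185, 184, 183, 179, 178, 180, 182, 186, 185]
[161, 161, 162, 162, 161, 163, 163, 132, 64, 59, 56, 54, 51, 48, 45, 43, 58, 143, 149, 96, 35, 33, 32, 31, 30, 29, 29, 28, 28, 26, 27, 26, 26, 43, 148, 151, 149, 149, 149, 149, 149, 149, 149, 149, 149]
```

```bash
python3 -m handwheel '[[0,0,0,0],[0,0,0,0],[0,0,0,0],[0,0,0,0],[0,0,0,0]]' 0; python3 look.py z1;  python3 -m handwheel '[[0,0,-0.01,0],[0,0,-0.04,0],[0,0,-0.09,0],[0,0,-0.14,0],[0,0,-0.18,0]]';python3 look.py z2 s; python3 - <<'E'
from h import *
import cv2
t=cams.camera("top");cv2.imwrite("pics/z2t.png",t[:,:,::-1])
W=cams.get_calibration("wrist");yaw=np.radians(-8.8);u=np.array([np.cos(yaw),np.sin(yaw),0]);c=np.array([443.5,-294.4,0])+2*np.array([-u[1],u[0],0])
for sh in(-13,-8):
  T=tube(c-95.5*u+[0,0,66],yaw,[90,-sh,0])
  print(sh,[(q,proj(W,T(*q)).round().tolist()) for q in[(-22,22,190),(-22,-22,190),(-22,22,0),(-22,-22,0),(-15,0,210)]])
g=cv2.cvtColor(cv2.imread("pics/z2w.png"),cv2.COLOR_BGR2GRAY)
print("vert",g[90:200:2,270:292].mean(1).astype(int).tolist())
E
```

```text
clock: 27.45
eef_pos: [478.2, -298.7, 55.6]
eef_rot: [3.135, -0.002, -0.153]
wrist_force: [0.1, 0.5, -0.1]
finger_gap: 90.2
rim row 199 roller rows(first drops) [137, 169] min in 60-200: 20.0
clock: 28.12
eef_pos: [478.0, -297.4, 238.7]
eef_rot: [3.134, -0.004, -0.153]
wrist_force: [0.2, 0.6, -0.1]
finger_gap: 93.8
rim row 154 roller rows(first drops) [128, 142] min in 60-200: 38.0
-13 [((-22, 22, 190), [255.0, 148.0]), ((-22, -22, 190), [305.0, 148.0]), ((-22, 22, 0), [258.0, 337.0]), ((-22, -22, 0), [301.0, 337.0]), ((-15, 0, 210), [280.0, 124.0])]
-8 [((-22, 22, 190), [255.0, 142.0]), ((-22, -22, 190), [305.0, 142.0]), ((-22, 22, 0), [258.0, 333.0]), ((-22, -22, 0), [301.0, 333.0]), ((-15, 0, 210), [280.0, 119.0])]
vert [174, 172, 173, 173, 173, 172, 172, 172, 171, 170, 168, 167, 166, 167, 167, 169, 170, 168, 161, 129, 61, 53, 51, 47, 70, 135, 54, 38, 37, 35, 33, 31, 72, 137, 139, 139, 139, 139, 139, 139, 139, 139, 139, 139, 139, 138, 139, 139, 139, 138, 138, 138, 140, 150, 141]
```

```bash
python3 - <<'E'
from h import *
import cv2
W=cams.get_calibration("wrist");S=cams.get_calibration("scene");yaw=np.radians(-8.8);u=np.array([np.cos(yaw),np.sin(yaw),0]);l=np.array([-u[1],u[0],0])
o=np.array([443.5,-294.4,66])+2*l-95.5*u
def prof(n,cal,b,z,rng):
    g=cv2.cvtColor(cv2.imread(f"pics/z2{n}.png"),cv2.COLOR_BGR2GRAY).astype(np.float32);out=[]
    for a in rng:
        v=[]
        for bb in(b-3,b,b+3):
            p=proj(cal,o+a*u+bb*l+np.array([0,0,z])); v.append(cv2.getRectSubPix(g,(1,1),tuple(map(float,p)))[0,0])
        out.append((int(a),int(np.mean(v))))
    return out
print("wrist top face",prof("w",W,0,22,range(-35,20,3)))
print("wrist mouth",prof("w",W,0,22,range(150,230,3)))
print("scene top face closed end",prof("s",S,0,22,range(-35,20,3)))
print("scene mouth",prof("s",S,0,22,range(150,230,3)))
g=cv2.cvtColor(cv2.imread("pics/z2w.png"),cv2.COLOR_BGR2GRAY)
for r in(165,200,240,280,300): print(r,g[r,236:330:2].tolist())
E
```

```text
wrist top face [(-35, 63), (-32, 66), (-29, 68), (-26, 71), (-23, 70), (-20, 66), (-17, 62), (-14, 59), (-11, 55), (-8, 51), (-5, 44), (-2, 35), (1, 33), (4, 135), (7, 143), (10, 150), (13, 173), (16, 174), (19, 173)]
wrist mouth [(150, 139), (153, 139), (156, 139), (159, 140), (162, 139), (165, 139), (168, 139), (171, 97), (174, 35), (177, 38), (180, 40), (183, 119), (186, 58), (189, 52), (192, 60), (195, 152), (198, 171), (201, 174), (204, 171), (207, 170), (210, 172), (213, 172), (216, 172), (219, 173), (222, 172), (225, 171), (228, 172)]
scene top face closed end [(-35, 100), (-32, 101), (-29, 101), (-26, 101), (-23, 101), (-20, 99), (-17, 94), (-14, 89), (-11, 88), (-8, 88), (-5, 90), (-2, 93), (1, 101), (4, 123), (7, 137), (10, 138), (13, 139), (16, 140), (19, 142)]
scene mouth [(150, 144), (153, 145), (156, 144), (159, 145), (162, 144), (165, 144), (168, 143), (171, 134), (174, 108), (177, 103), (180, 107), (183, 127), (186, 141), (189, 141), (192, 138), (195, 133), (198, 134), (201, 144), (204, 161), (207, 166), (210, 167), (213, 168), (216, 169), (219, 169), (222, 168), (225
[... 483 characters left out ...]
0]
240 [152, 157, 154, 151, 150, 152, 155, 143, 98, 102, 91, 116, 178, 159, 177, 162, 140, 139, 137, 139, 140, 140, 139, 138, 139, 139, 141, 139, 139, 138, 138, 139, 152, 176, 163, 73, 69, 95, 108, 110, 113, 110, 107, 111, 112, 111, 110]
280 [157, 154, 146, 146, 149, 150, 141, 98, 99, 100, 77, 66, 171, 169, 162, 176, 175, 176, 174, 176, 177, 175, 175, 174, 176, 174, 174, 176, 173, 177, 175, 170, 156, 175, 125, 60, 61, 62, 79, 96, 96, 106, 111, 109, 110, 104, 105]
300 [159, 162, 166, 160, 157, 158, 159, 161, 159, 156, 160, 159, 179, 177, 163, 181, 182, 182, 181, 180, 181, 178, 179, 177, 179, 177, 176, 176, 178, 180, 178, 169, 156, 176, 118, 96, 94, 94, 97, 96, 95, 95, 100, 108, 130, 167, 170]
```

```bash
python3 -m handwheel '[[-0.009,0.001,0.04,0],[-0.009,0.001,0.09,0],[-0.009,0.001,0.14,0],[-0.009,0.001,0.17,0],[-0.009,0.001,0.182,0]]'; python3 -m handwheel '[[0,0,0,0],[0,0,0,0],[0,0,0,0],[0,0,0,0],[0,0,0,0]]' 0.7 12; python3 -m handwheel '[[0,0,0,0],[0,0,0,0],[0,0,0,0]]';python3 -c "
from h import *
go(478,-298.5,-8.8)"
```

```text
clock: 28.9
eef_pos: [469.2, -298.4, 53.7]
eef_rot: [3.135, -0.003, -0.153]
wrist_force: [1.1, -0.1, -0.4]
finger_gap: 94.0
clock: 29.52
eef_pos: [469.3, -298.4, 54.0]
eef_rot: [3.134, -0.003, -0.153]
wrist_force: [0.3, -0.1, -0.8]
finger_gap: 47.1
clock: 29.9
eef_pos: [469.3, -298.4, 54.0]
eef_rot: [3.134, -0.003, -0.153]
wrist_force: [0.7, -0.3, 0.4]
finger_gap: 43.9
tool shift 8.6 -1.2 turn 0.0 pos [ 469.3 -298.4   54. ] yaw -8.8
```

```bash
python3 -m handwheel '[[0.002,0,0,0],[0.004,0,0,0],[0.006,0,0,0],[0.008,0,0,0],[0.01,0,0,0]]'; python3 -m handwheel '[[0,0,0,0],[0,0,0,0],[0,0,0,0],[0,0,0,0],[0,0,0,0]]' 0; python3 -m handwheel '[[0,0,-0.01,0],[0,0,-0.04,0],[0,0,-0.09,0],[0,0,-0.14,0],[-0.05,0,-0.185,0]]'; python3 -m handwheel '[[-0.06,0,0,0],[-0.1,0,0,0],[-0.1,0,0,0]]'; python3 look.py z2 s; python3 - <<'E'
from h import *
import cv2
W=cams.get_calibration("wrist");yaw=np.radians(-8.8);u=np.array([np.cos(yaw),np.sin(yaw),0]);l=np.array([-u[1],u[0],0])
t=cams.camera("top");cv2.imwrite("pics/z3t.png",t[:,:,::-1])
o=np.array([443.5,-294.4,66])+2*l-95.5*u
g=cv2.cvtColor(cv2.imread("pics/z2w.png"),cv2.COLOR_BGR2GRAY).astype(np.float32)
def line(pts): return [int(cv2.getRectSubPix(g,(3,3),tuple(map(float,proj(W,p)))).mean()) for p in pts]
k=np.array([0,0,1])
print(read_state()["eef_pos"])
print("mouth 150..",[(a,x) for a,x in zip(range(150,230,2),line([o+a*u+22*k for a in range(150,230,2)]))])
print("closed",[(a,x) for a,x in zip(range(-30,20,2),line([o+a*u+22*k for a in range(-30,20,2)]))])
for a,z in((40,22),(100,22),(158,22)): print("across",a,[(b,x) for b,x in zip(range(-46,47,2),line([o+a*u+b*l+z*k for b in range(-46,47,2)]))])
E
```

```text
clock: 30.52
eef_pos: [479.3, -299.9, 54.0]
eef_rot: [3.134, -0.003, -0.153]
wrist_force: [-1.8, 0.1, -0.2]
finger_gap: 43.9
clock: 31.15
eef_pos: [479.3, -299.9, 54.0]
eef_rot: [3.134, -0.003, -0.153]
wrist_force: [0.1, -0.2, 0.0]
finger_gap: 90.7
clock: 31.78
eef_pos: [433.5, -291.4, 238.0]
eef_rot: [3.134, -0.005, -0.152]
wrist_force: [-0.9, 0.3, 1.6]
finger_gap: 94.1
clock: 32.15
eef_pos: [333.2, -276.2, 238.8]
eef_rot: [3.132, -0.007, -0.153]
wrist_force: [1.6, -0.5, -0.3]
finger_gap: 93.9
rim row 193 roller rows(first drops) [170] min in 60-200: 96.0
[ 335.24876173 -276.50940577  237.97234398]
mouth 150.. [(150, 129), (152, 129), (154, 129), (156, 129), (158, 129), (160, 129), (162, 129), (164, 129), (166, 129), (168, 129), (170, 129), (172, 129), (174, 129), (176, 129), (178, 129), (180, 129), (182, 129), (184, 129), (186, 129), (188, 129), (190, 129), (192, 129), (194, 129), (196, 129), (198, 129), (200, 129), (202, 129), (204, 129), (206, 129), (208, 129), (210, 129), (212, 129), (214, 129), (216, 129), (218, 129), (220, 129), (222, 129), (224, 129), (226, 129), (228, 129)]

[... 1189 characters left out ...]
, (18, 164), (20, 134), (22, 95), (24, 97), (26, 98), (28, 106), (30, 140), (32, 145), (34, 143), (36, 144), (38, 147), (40, 145), (42, 145), (44, 145), (46, 146)]
across 158 [(-46, 165), (-44, 166), (-42, 164), (-40, 166), (-38, 170), (-36, 166), (-34, 128), (-32, 100), (-30, 86), (-28, 70), (-26, 69), (-24, 102), (-22, 159), (-20, 149), (-18, 154), (-16, 138), (-14, 128), (-12, 128), (-10, 129), (-8, 129), (-6, 130), (-4, 130), (-2, 130), (0, 129), (2, 129), (4, 128), (6, 128), (8, 127), (10, 128), (12, 128), (14, 137), (16, 146), (18, 162), (20, 116), (22, 56), (24, 66), (26, 99), (28, 100), (30, 108), (32, 135), (34, 140), (36, 144), (38, 148), (40, 146), (42, 147), (44, 151), (46, 160)]
```

```bash
python3 -m handwheel '[[0.06,0,0,0],[0.12,0,0,0],[0.15,0,0,0],[0.15,0,0,0]]'; python3 look.py z4; python3 - <<'E'
from h import *
import cv2
W=cams.get_calibration("wrist");yaw=np.radians(-8.8);u=np.array([np.cos(yaw),np.sin(yaw),0]);l=np.array([-u[1],u[0],0]);k=np.array([0,0,1])
o=np.array([443.5,-294.4,66])-95.5*u
g=cv2.cvtColor(cv2.imread("pics/z4w.png"),cv2.COLOR_BGR2GRAY).astype(np.float32)
for z in(22,13): print(z,[(a,int(cv2.getRectSubPix(g,(3,3),tuple(map(float,proj(W,o+a*u+z*k)))).mean())) for a in range(170,225,2)])
# bystanders: compare top images
a=cv2.imread("pics/top0.png").astype(int);b=cv2.imread("pics/z3t.png").astype(int)
d=np.abs(a-b).sum(2)
for n,(x,y) in dict(bottle=(333,230),tape=(340,168),can=(203,232),beaker=(199,155)).items(): print(n,d[y-14:y+14,x-14:x+14].mean().round(1))
print(read_state()["clock"],read_state()["finger_gap"])
E
```

```text
clock: 32.8
eef_pos: [485.4, -298.7, 237.3]
eef_rot: [3.134, -0.004, -0.149]
wrist_force: [0.1, -0.3, -0.0]
finger_gap: 93.8
rim row 152 roller rows(first drops) [126, 139] min in 60-200: 43.0
22 [(170, 139), (172, 139), (174, 139), (176, 139), (178, 129), (180, 65), (182, 39), (184, 42), (186, 45), (188, 47), (190, 73), (192, 134), (194, 76), (196, 59), (198, 62), (200, 76), (202, 144), (204, 173), (206, 173), (208, 172), (210, 171), (212, 170), (214, 173), (216, 172), (218, 171), (220, 170), (222, 169), (224, 172)]
13 [(170, 139), (172, 139), (174, 139), (176, 139), (178, 106), (180, 46), (182, 40), (184, 42), (186, 46), (188, 48), (190, 90), (192, 126), (194, 66), (196, 59), (198, 62), (200, 80), (202, 148), (204, 173), (206, 173), (208, 172), (210, 171), (212, 170), (214, 173), (216, 172), (218, 171), (220, 171), (222, 169), (224, 171)]
bottle 21.5
tape 14.6
can 48.8
beaker 8.7
32.85 93.86834633819986
```

```bash
python3 -c "
from cell import manip
print(manip.sign_off())"
```

```text
the job is handed in; nothing more can be done
None
```

I finished the task and handed it in at about 33 s of the 72 s allowed; sign-off reported no verdict.

**What I did**
- I laid the tube in the sloping rest with its mouth up the slope and let go. The grip slipped while I leaned it over, so it fell the last few degrees onto the board, but the check showed it within a few mm of the seat.
- The moves cannot tilt the tool, so I took the tube again from above, lifted it clear and levered its closed end over the board's top edge. That tipped the mouth to about 14° below level.
- The rollers did not start at that tilt. I moved the front one out with short forward stops of the arm, then pressed the mouth lightly on the bench to bring it nearer level. It stuck out about 10 mm then, and crept to about 20 mm on the way across.
- I lowered the tube into the two-saddle rest and let go. It had slid back to about -18 mm along the seat, so I gripped it once more and slid it 10 mm forward before letting go again.

**Last checks**
- **Position:** wrist camera gave the closed end at about -8 mm from one view and -11 mm from another. The limit is ±22 mm.
- **Alignment:** the tube is level and in line at three points along it, and within about 1 to 2 mm sideways.
- **Front roller:** it sticks out about 22 mm. I did not see the rear roller at the end, but with the front one there its centre cannot be more than about 107 mm from the closed end.
- **Robot:** the gripper was open and well above everything.
- **Bystanders:** I compared only the top pictures. The film can's patch changed most, which I put down to shadow; I did not look closer. Nothing was carried low near it.
- **Not confirmed by eye:** I had used up my picture views by the final placing, so the last readings come from image profiles alone.

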